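# Load the sample carrier under the sprung bay flap

### The job

Load the white sample carrier into the reader bay: with one fingertip press the long pedal plate down and keep it down so that the sprung flap stays open, and meanwhile push the carrier by its upright tab with the other fingertip, along its lane and under the flap, fully home against the end stop. Only then let go of the pedal so that the flap springs shut behind the carrier's body, and take the hand away. Only push the carrier, never lift, tip or carry it, and leave the other things on the bench where they are.

Things in the scene. Friction and masses are not known exactly. Their poses are not given: they have to be found in the camera images.
- bay: Fixed reader bay; dark steel base plate 290 x 190 mm, 8 mm thick; its top is the lane floor. Origin on the bench under the lane's centre line; x along the lane in the loading direction (away from the robot), y left. Bay-frame mm: lane guides 10 high above the floor, inner faces y = +-17, x = -110 to 75; gate across the lane at x = 80 to 84; three bearing blocks 14 wide at y = 40, tops 35 above the bench.
- stop (a point): Middle of the lower edge of the end stop's face, on the lane floor at bay x = 138 mm, y = 0: the far end of the open-topped black chamber behind the gate (side walls 24 mm high above the floor, inner faces y = +-17 mm, x = 86 to 144).
- flap (a joint): Angle (rad) of the spring-closed flap, a rocker on a shaft along bay x at bay y = 40 mm, 28 mm above the bench: gate on the lane side, pedal plate on the other. 0 = shut, 0.65 = open at its stop; springs shut when let go. Pressing mid-pedal takes about 3 N at first, 6 N when open. The carrier's body passes under the gate from about 0.42 on; hold it near 0.5. The carrier cannot push it open.
- pedal (a point): Middle of the top face of the aluminium pedal plate, 165 mm long along bay x (-115 to 50), 48 wide, 4 thick, three thin rubber strips. Shut, it rises away from the lane at 0.5 rad: inner edge at bay y = 44, 33 mm above the bench, outer edge y = 86, 56 high. At flap angle 0.5 it lies level, top 30 mm above the bench over y = 46 to 94. Press it anywhere along its length; a fingertip can slide along it.
- gate (a point): Middle of the lower edge of the steel gate plate, 4 mm thick, 32 mm wide, 22 mm high, across the lane at bay x = 82, y = 0. Shut, it is 9 mm above the lane floor (17 above the bench); at flap angle 0.5 its lowest corner is 22 mm above the floor; fully open its top is about 72 mm above the bench.
- carrier: White plastic sample carrier, about 0.12 kg, loose on the lane floor between the guides. Origin: centre of the underside of its body; x in the loading direction. Body 50 x 30 mm, 17 high (x = -25 to 25), then a thin tongue 20 wide, 5 high back to an upright tab. Home: body front on the end stop, origin at bay x = 113 mm, tongue under the shut gate, tab outside it (rear face at bay x = 33).
- tab (a point): Middle of the rear face of the carrier's upright tab, the face to push: carrier x = -80 mm, 30 mm above the lane floor (38 above the bench). The tab is 6 mm thick, 26 mm wide and 44 mm high (top 52 mm above the bench).
- gearmotor: Bystander: small brass and steel gear motor standing upright on the bay's plate on the side away from the pedal, 25 mm across, 56 mm high; origin at the centre of its underside.
- collar: Bystander: flat aluminium ring, 52 mm across, 14 mm high, on the bench by the pedal side; origin at the centre of its underside.
- cup: Bystander: white cup, 72 mm across, 60 mm high, on the bench right of the bay; origin at the centre of its underside.
- offcut: Bystander: piece of 20 x 20 mm aluminium profile, 90 mm long, lying on the bench left of the bay; origin at the centre of its underside.
- jar: Bystander: amber glass jar, 64 mm across, 85 mm high, far right on the bench; origin at the centre of its underside.
- screwdriver: Bystander: black-handled screwdriver 170 mm long lying far left on the bench; origin on its underside.
- can: Bystander: aluminium can, 60 mm across, 90 mm high, far left on the bench; origin at the centre of its underside.
Mind the look-alikes: they are no part of the job. Of the things that look like the carrier, the smallest one is meant.

How it is judged:
By the outcome, as a careful person would: the job done as asked, in the order asked, and still so for the second after the job is handed in, with the robot touching nothing.
It also fails if it takes over 45 s, if anything falls off the work surface, if the arm or the gripper's body presses on something with over 40 N, if the wrist force passes 120 N, or if a joint passes its speed limit or range.

### The arm

A 6-joint arm with a two-finger parallel gripper is mounted at the origin on the work surface. World frame = base frame: x ahead of the robot, y to its left, z up, the work surface at z = 0. Lengths are in m, angles in rad, forces in N, time in s.
With the tool pointing down it reaches from about 0.35 to 0.875 m from the base axis. Payload 4.2 kg.
Tool frame: the origin (TCP) lies between the finger pads; the fingertips stand 19 mm ahead of it and the grasp point (between the pads) is the TCP; z points along the fingers, y is the direction in which the jaws open and shut (so a half turn about z gives the same grasp; the last joint's range is limited). The gripper opens to 85 mm and grips with 20 to 120 N. Pads are 22 mm wide; open, the fingers measure 114 mm over their backs; the gripper's body (76 mm by 85 mm) begins 54 mm behind the grasp point. The pads swing forward as they close: fully open they stand 13 mm farther back than shut.
Start: joints at [1.401, 0.385, 0.008, 0, -1.194, -0.259], TCP at [0.26, 0.568, 0.25] pointing down, gripper open.
Joint ranges: [-3.14, 3.14], [-1.21, 2.06], [-1.07, 1.41], [-3.16, 2.05], [-2.99, -0.16], [-3.1, 3.1]. Speed limits (rad/s): [2.79, 2.79, 3.14, 3.14, 3.14, 3.14].

### API

Orientations are given as a rotation vector (axis times angle).
In Python, from plant import monitor, vision, arm gives the robot as it stands.
- The arm moves only by the tool servo_tool, never from a script. Its argument "increments" is a list that holds one entry, the list of rows, each a list of 7 numbers: the turn, a rotation vector about the tool's x, y, z in degrees, then the shift along the tool's x, y, z in m, then the finger opening in m, from 0 to 0.0854. A call has 1 to 8 rows; each row shifts and turns the commanded pose from where the row before left it, along the tool's axes as they then stand; what a row does not reach is not made up. A row lasts 1/12 s, in which the tool goes at most 41.7 mm and 7.16 degrees, less where a joint would pass 70% of its speed; a pose out of reach is approached as far as the arm can. A call is refused whole if a number of a shift passes 0.0417 or a number of a turn 7.16, either way. A call with a gripper value outside its range is refused whole. The fingers move at their own pace and stop on an object; the grip force is fixed at half the most. Time passes only in rows, so rows that do not move let the fingers close. It gives the time, the measured TCP pose, the force and the opening at its end, in the units of the state.
- monitor.state(): the state, without advancing time (a new reading comes with each control period).
- vision.camera(name): name is "scene" or "top" or "wrist"; returns a dict with "pixels" (480x640x3 uint8, red, green, blue), "depth" (480x640 float32, m along the optical axis (not along the pixel's ray), 0 where there is no reading), "K" (3x3 intrinsics, pixels), "cam_to_world" (4x4, takes a point from camera to world coordinates); the wrist camera has in their place "hand_eye" (4x4, takes a point from camera to tool coordinates, whose origin is the TCP and whose axes are the flange's). Camera axes: x right, y up, looking along -z (the intrinsics and any distortion apply to the point x, -y, -z); pixel columns grow to the right and rows downward; lengths in m; the calibration is good to about 2 mm. A picture is of the moment at which its call begins: read the wrist's pose just before it.
- arm.job_done(): hands the job in, once; it reports no verdict.
The state is a dict: "time": time; "joints": joint angles; "joint_velocities": joint speeds; "tau": joint torques, N m; "tool_pos": TCP position; "eef_rot": TCP orientation; "contact_force": force on the tool from outside, world axes, zero at the start; "wrist_torque": the same for the moment, N m; "gripper_width": finger opening in m.
Only numpy, scipy, OpenCV 4.12 (cv2) and the standard library are available. Lean on these libraries where they do the work, as an engineer would, in place of code of your own. Each camera call takes 0.05 s, during which the arm holds its last target.

## Working session

There is one attempt and no reset: what is moved stays moved. The work goes in short steps, Python scripts to look and compute and a tool call to move; the robot and the scene stay as the last step left them, time stands still between calls to the robot, and variables do not carry over. Pictures are saved under pics/ and viewed, and the job is handed in when it is done.

Besides the shell and the picture viewer there is one more tool, called after "Call:" as a command line: name --argument value ..., lists and objects as JSON in quotes. servo_tool: Moves the arm, as the interface text tells. Its arguments: {"type":"object","properties":{"increments":{"type":"array","items":{"type":"array","items":{"type":"array","items":{"type":"number"}}}}},"required":["increments"]}

```bash
ls; mkdir -p pics; cat > h.py <<'E'
import sys; sys.path.insert(0,'.')
import numpy as np, cv2
from plant import monitor, vision, arm
def grab(n,tag):
    c=vision.camera(n); cv2.imwrite(f'pics/{tag}.png',c['pixels'][:,:,::-1]); np.savez(f'pics/{tag}.npz',**c); return c
def ray(c,u,v,T=None):
    K=c['K']; d=np.array([(u-K[0,2])/K[0,0],-(v-K[1,2])/K[1,1],-1.0])
    T=c['cam_to_world'] if T is None else T
    return T[:3,3],T[:3,:3]@d
def onplane(c,u,v,z,T=None):
    o,d=ray(c,u,v,T); return o+d*(z-o[2])/d[2]
def tri(c1,p1,c2,p2):
    o1,d1=ray(c1,*p1);o2,d2=ray(c2,*p2);A=np.stack([d1,-d2],1);s=np.linalg.lstsq(A,o2-o1,rcond=None)[0]
    a=o1+d1*s[0];b=o2+d2*s[1];return (a+b)/2,np.linalg.norm(a-b)
def dp(c,u,v,T=None):
    o,d=ray(c,u,v,T);return o+d*c['depth'][int(v),int(u)]
E
python3 - <<'E'
from h import *
print(monitor.state())
for n in('scene','top'):
    c=grab(n,n+'0'); print(n,[ (k,np.shape(v)) for k,v in c.items()],c['K'],c['cam_to_world'])
E
```

```text
pics
{'time': 0.0, 'joints': array([ 1.40059775e+00,  3.85562972e-01,  6.65589902e-03, -5.02468283e-04,
       -1.19404326e+00, -2.58627985e-01]), 'joint_velocities': array([ 0.00055486, -0.00068972, -0.00018535,  0.00076017, -0.0001259 ,
        0.00101218]), 'tau': array([-1.41403842e-03, -3.92290199e+01,  1.88401294e+01,  4.18615624e+00,
       -4.53385088e-03, -2.37407811e-06]), 'tool_pos': array([0.25961618, 0.56793224, 0.24922894]), 'eef_rot': array([ 3.06746981e+00, -6.68271823e-01, -5.82933346e-04]), 'contact_force': array([ 0.11128826, -0.57687481,  0.42701662]), 'wrist_torque': array([ 0.00257124,  0.0116668 , -0.05196135]), 'gripper_width': 0.08582398983213123}
scene [('pixels', (480, 640, 3)), ('depth', (480, 640)), ('K', (3, 3)), ('cam_to_world', (4, 4))] [[509.57621154   0.         317.62767434]
 [  0.         509.57621154 242.72159443]
 [  0.           0.           1.        ]] [[-0.54407443 -0.52164042  0.65717143  1.42647033]
 [ 0.83897497 -0.32871276  0.43366914  0.5317295 ]
 [-0.01019872  0.78729867  0.61648746  0.84821931]
 [ 0.          0.          0.          1.        ]]
top [('pixels', (480, 640, 3)), ('depth', (480, 640)), ('K', (3, 3)), ('cam_to_world', (4, 4))] [[464.27683376   0.         319.33126275]
 [  0.         464.27683376 237.62891486]
 [  0.           0.           1.        ]] [[ 0.02072271  0.99503647 -0.09732935  0.45483857]
 [-0.99971163  0.02180424  0.01006145 -0.01282984]
 [ 0.0121337   0.09709278  0.99520137  1.28030116]
 [ 0.          0.          0.          1.        ]]
```

View pics/scene0.png

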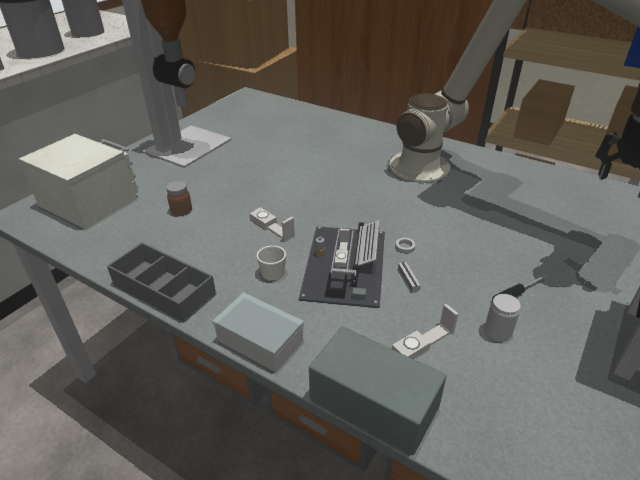

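View pics/top0.png

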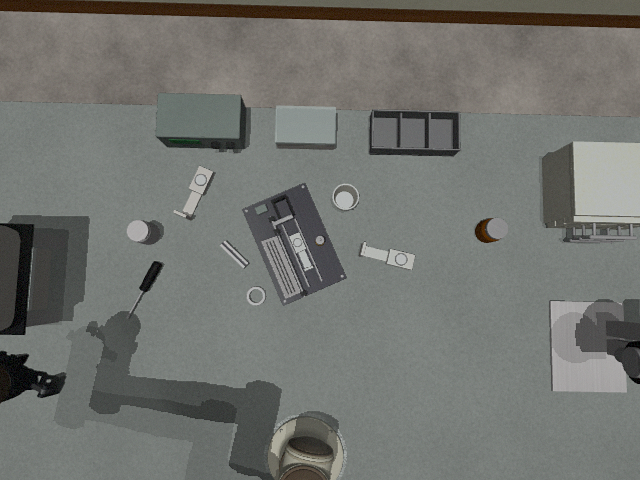

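```bash
python3 - <<'E'
import cv2
a=cv2.imread('pics/top0.png')[170:315,225:370]; cv2.imwrite('pics/top_crop.png',cv2.resize(a,(580,580),interpolation=cv2.INTER_CUBIC))
a=cv2.imread('pics/scene0.png')[210:320,290:400]; cv2.imwrite('pics/scene_crop.png',cv2.resize(a,(550,550),interpolation=cv2.INTER_CUBIC))
a=cv2.imread('pics/top0.png')[150:290,160:430]; cv2.imwrite('pics/top_look.png',cv2.resize(a,(800,415),interpolation=cv2.INTER_CUBIC))
E
```

```text
(no output)
```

View pics/top_crop.png

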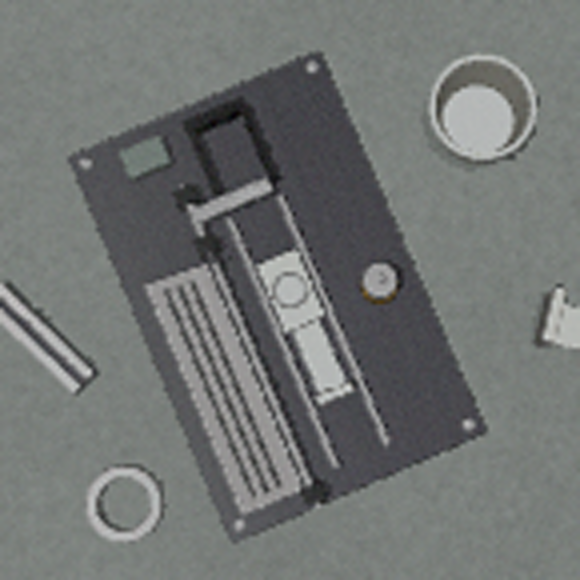

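View pics/scene_crop.png

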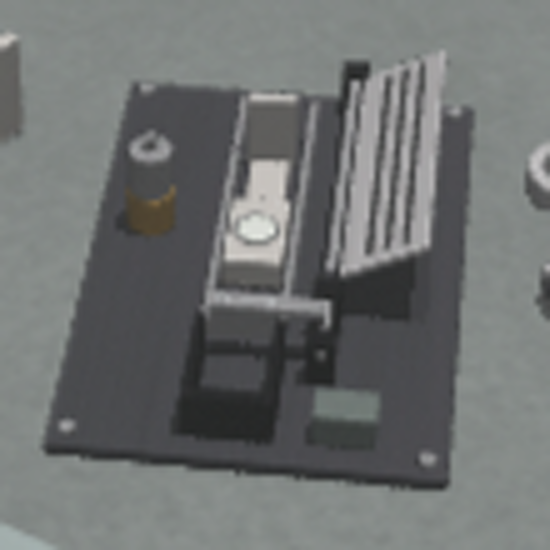

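View pics/top_look.png

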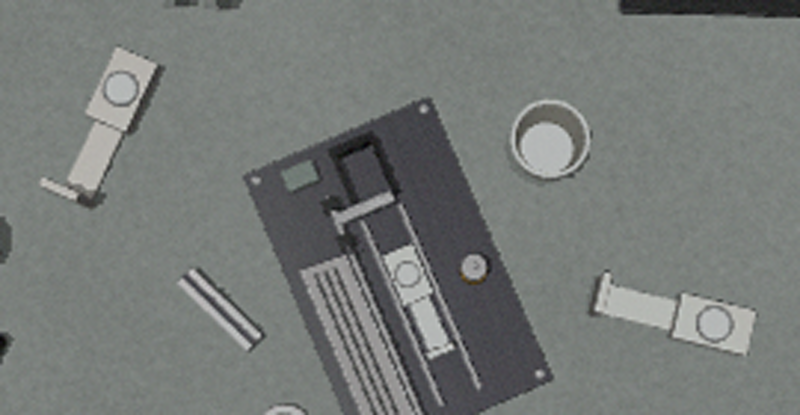

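```bash
cat > meas.py <<'E'
from h import *
L=lambda n:dict(np.load(f'pics/{n}.npz'))
t=L('top0'); s=L('scene0')
T=lambda x,y:((x+.5)/4-.5+225,(y+.5)/4-.5+170)
S=lambda x,y:((x+.5)/5-.5+290,(y+.5)/5-.5+210)
names=['far-left','far-right','near-right','near-left']
tc=[T(68,157),T(320,51),T(488,432),T(234,544)]
sc=[S(447,487),S(45,452),S(135,83),S(473,107)]
P=[]
for n,a,b in zip(names,tc,sc):
    X,e=tri(t,a,s,b); p=onplane(t,*a,.008); q=onplane(s,*b,.008); P.append((p+q)/2)
    print(n,X.round(4),round(e,4),p.round(4),q.round(4),dp(t,*a)[2].round(4))
P=np.array(P)
print([np.linalg.norm(P[i]-P[(i+1)%4]).round(4) for i in range(4)])
ax=(P[0]+P[1]-P[2]-P[3])[:2]; ax2=(P[0]+P[3]-P[1]-P[2])[:2]
print('yaw',np.degrees(np.arctan2(ax[1],ax[0])),np.degrees(np.arctan2(-ax2[0],ax2[1])),'centre',P.mean(0))
# gate, tab top, in both
for n,a,b in [('tab top mid',T(334,398),S(273,97)),('gate top mid?',T(238,200),S(258,302)),('body disc',T(291,290),S(257,228)),('pedal outer near',T(243,517),S(443,53)),('pedal outer far',T(146,285),S(430,245)),('pedal inner near',T(308,488),S(380,80))]:
    X,e=tri(t,a,s,b); print(n,X.round(4),round(e,4),dp(t,*a).round(4),dp(s,*b).round(4))
E
python3 meas.py
```

```text
far-left [0.6549 0.1904 0.0064] 0.0013 [0.6544 0.1908 0.008 ] [0.6567 0.1905 0.008 ] -0.0038
far-right [0.7337 0.0187 0.004 ] 0.0003 [0.7329 0.0185 0.008 ] [0.737  0.0213 0.008 ] -0.0036
near-right [ 0.4709 -0.1021  0.009 ] 0.0009 [ 0.4711 -0.1025  0.008 ] [ 0.4696 -0.1024  0.008 ] 0.0055
near-left [0.392  0.0684 0.0102] 0.0002 [0.3919 0.0687 0.008 ] [0.3893 0.0671 0.008 ] 0.0021
[np.float64(0.1883), np.float64(0.2915), np.float64(0.1881), np.float64(0.292)]
yaw 24.839689625106367 25.008447889637626 centre [0.56286744 0.04398054 0.008     ]
tab top mid [0.4917 0.001  0.0528] 0.0037 [0.4909 0.0026 0.0497] [ 0.492  -0.0009  0.0523]
gate top mid? [0.6232 0.0697 0.0396] 0.0017 [0.6236 0.0708 0.0338] [0.625  0.0697 0.041 ]
body disc [0.5639 0.0333 0.0285] 0.0008 [0.5644 0.0339 0.0213] [0.5638 0.0328 0.0282]
pedal outer near [0.4125 0.059  0.0554] 0.0029 [0.4118 0.0603 0.0547] [0.4161 0.0591 0.0576]
pedal outer far [0.5623 0.1283 0.0585] 0.0003 [0.5665 0.1336 0.0114] [0.5593 0.1271 0.0559]
pedal inner near [0.4287 0.0233 0.0338] 0.0102 [0.431  0.0189 0.0302] [0.4318 0.0306 0.0384]
```

```bash
python3 - <<'E'
from h import *
st=monitor.state(); c=grab('wrist','w0'); print(c['hand_eye'],c['K'],st['tool_pos'])
from scipy.spatial.transform import Rotation as R
print(R.from_rotvec(st['eef_rot']).as_matrix().round(3))
yaw=np.radians(24.85);ex=np.array([np.cos(yaw),np.sin(yaw),0]);ey=np.array([-ex[1],ex[0],0]);O=np.array([.5533,.029,0])
for b in[(-95,37),(22,37)]: print(b,(O+ex*b[0]/1e3+ey*b[1]/1e3).round(4))
E
```

```text
[[ 5.24331962e-04  9.62454628e-01  2.71442101e-01  6.91856993e-02]
 [ 9.99999862e-01 -5.00572021e-04 -1.56770196e-04 -2.36283707e-04]
 [-1.50078792e-05  2.71442146e-01 -9.62454758e-01 -1.23639712e-01]
 [ 0.00000000e+00  0.00000000e+00  0.00000000e+00  1.00000000e+00]] [[378.61173221   0.         318.15218795]
 [  0.         378.61173221 235.56150976]
 [  0.           0.           1.        ]] [0.25965663 0.56799595 0.24935705]
[[ 0.909 -0.416 -0.001]
 [-0.416 -0.909 -0.002]
 [ 0.     0.002 -1.   ]]
(-95, 37) [0.4515 0.0227 0.    ]
(22, 37) [0.5577 0.0718 0.    ]
```

View pics/w0.png

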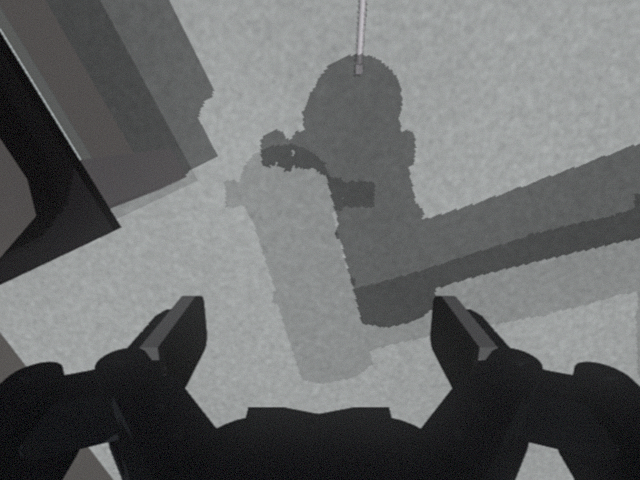

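Call:
servo_tool --increments '[[[0,0,-7.06,0,0,0,0.06],[0,0,-7.06,0,0,0,0.06],[0,0,-7.06,0,0,0,0.06],[0,0,-7.06,0,0,0,0.06],[0,0,-7.06,0,0,0,0.06],[0,0,-7.06,0,0,0,0.06],[0,0,-7.06,0,0,0,0.06],[0,0,0,0,0,0,0.06]]]'

```text
time: 0.82
tool_pos: [0.2597, 0.5682, 0.2498]
eef_rot: [3.067, 0.679, -0.001]
contact_force: [-1.1, 0.5, 0.7]
gripper_width: 0.0605
```

Call:
servo_tool --increments '[[[0,0,0,-0.0037,0.036,0,0.06],[0,0,0,-0.0037,0.036,0,0.06],[0,0,0,-0.0037,0.036,0,0.06],[0,0,0,-0.0037,0.036,0,0.06],[0,0,0,-0.0037,0.036,0,0.06],[0,0,0,-0.0037,0.036,0,0.06],[0,0,0,-0.0037,0.036,0,0.06],[0,0,0,-0.0037,0.036,0,0.06]]]'

```text
time: 1.48
tool_pos: [0.3541, 0.2928, 0.2503]
eef_rot: [-3.069, -0.671, -0.0]
contact_force: [0.6, -0.1, -0.4]
gripper_width: 0.0601
```

Call:
servo_tool --increments '[[[0,0,0,-0.0037,0.036,0,0.06],[0,0,0,-0.0037,0.036,0,0.06],[0,0,0,-0.0037,0.036,0,0.06],[0,0,0,-0.0037,0.036,0,0.06],[0,0,0,-0.0037,0.036,0,0.06],[0,0,0,-0.0037,0.036,0,0.06],[0,0,0,-0.0037,0.036,0,0.06],[0,0,0,0,0,0,0.06]]]'

```text
time: 2.15
tool_pos: [0.437, 0.0507, 0.2502]
eef_rot: [3.071, 0.66, -0.001]
contact_force: [-0.2, 0.1, 0.2]
gripper_width: 0.0601
```

```bash
cat >> h.py <<'E'
from scipy.spatial.transform import Rotation as R
yaw=np.radians(24.85);ex=np.array([np.cos(yaw),np.sin(yaw),0]);ey=np.array([-ex[1],ex[0],0]);O=np.array([.5533,.029,0])
B=np.array([ex,ey,[0,0,1]])
def tobay(p): return B@(np.asarray(p)-O)*1e3
def wT(c,st):
    T=np.eye(4);T[:3,:3]=R.from_rotvec(st['eef_rot']).as_matrix();T[:3,3]=st['tool_pos'];return T@c['hand_eye']
def proj(c,T,p):
    q=np.linalg.inv(T)@np.append(p,1);K=c['K'];return K[0,0]*q[0]/-q[2]+K[0,2],K[1,1]*-q[1]/-q[2]+K[1,2]
def frombay(b): return O+B.T@(np.asarray(b)/1e3)
def rep():
    st=monitor.state();M=R.from_rotvec(st['eef_rot']).as_matrix()
    print('t',round(st['time'],2),'bay',tobay(st['tool_pos']).round(1),'tool x yaw',np.degrees(np.arctan2(M[1,0],M[0,0])).round(2),'tilt',(M[:2,2]).round(4),'F bay',(B@st['contact_force']).round(2),'w',round(st['gripper_width'],4),'q',st['joints'].round(2));return st
E
python3 - <<'E'
from h import *
st=rep(); c=grab('wrist','w1')
E
```

```text
t 2.15 bay [-96.4  68.5 250.2] tool x yaw 24.27 tilt [-0.0006 -0.001 ] F bay [-0.17  0.19  0.17] w 0.0601 q [ 0.49  0.06 -0.42  0.   -1.09  1.51]
```

View pics/w1.png

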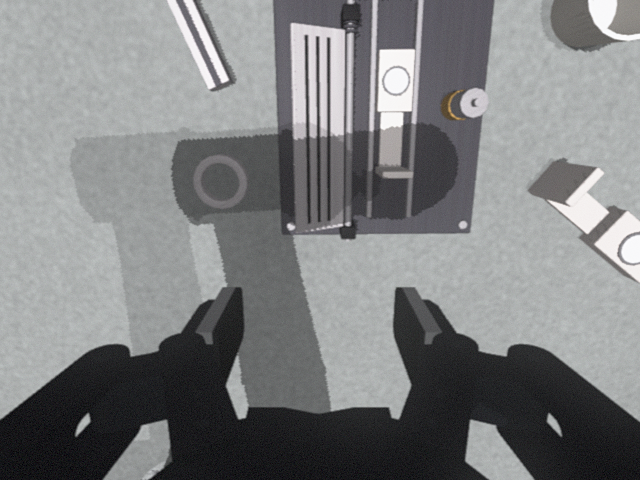

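```bash
python3 - <<'E'
from h import *
st=rep(); c=dict(np.load('pics/w1.npz')); T=wT(c,st)
# points measured: pix -> bay at known z
for n,(u,v),z in [('plate near-left',(283,233),8),('plate near-right',(470,233),8),('guide L near in',(371,216),18),('guide R near in',(408,216),18),('tab top rear L',(376,177),52),('tab top rear R',(413,177),52),('tab top front L',(375,168),52),('disc',(396,80),25),('pedal outer near',(289,231),56),('pedal outer far',(291,24),56),('motor top',(474,102),64),('collar',(220,181),14)]:
    print(n,tobay(onplane(c,u,v,z/1e3,T)).round(1),'depth',tobay(dp(c,u,v,T)).round(1))
d=c['depth']; 
for u in range(180,250,6): print(u,[round(float(d[v,u]),3) for v in range(285,375,8)])
H=c['hand_eye']
for uv in [(238,292),(226,290),(238,330),(222,310),(208,340),(401,292),(414,292),(401,330)]:
    o,dd=ray(c,*uv,T=H); print(uv,((o+dd*d[uv[1],uv[0]])*1e3).round(1))
E
```

```text
t 2.2 bay [-96.   70.3 250.1] tool x yaw 24.34 tilt [-0.0005 -0.0003] F bay [ 0.3   1.16 -0.07] w 0.0599 q [ 0.49  0.06 -0.42  0.   -1.09  1.5 ]
plate near-left [-127.1  105.5    8. ] depth [-127.4  105.6    6.9]
plate near-right [-128.7  -81.8    8. ] depth [-131.1  -85.5   -0.9]
guide L near in [-108.1   19.3   18. ] depth [-110.3   17.9    8.4]
guide R near in [-108.4  -16.3   18. ] depth [-108.4  -16.4   17.7]
tab top rear L [-66.5  20.9  52. ] depth [-72.1  14.1   7.4]
tab top rear R [-66.8 -10.5  52. ] depth [-72.4 -21.6   7.3]
tab top front L [-59.   21.9  52. ] depth [-63.5  15.3   7.2]
disc [12.8  2.4 25. ] depth [12.7  2.6 26.2]
pedal outer near [-112.1   95.5   56. ] depth [-125.4   99.6    6.6]
pedal outer far [49.3 89.3 56. ] depth [49.5 89.3 55.1]
motor top [ -7.9 -51.2  64. ] depth [ -7.8 -51.8  62.5]
collar [-73.8 163.   14. ] depth [-75.5 166.4   0.6]
180 [0.404, 0.406, 0.408, 0.411, 0.413, 0.416, 0.109, 0.102, 0.103, 0.098, 0.094, 0.085]
186 [0.403, 0.405, 0.408, 0.41, 0.413, 0.124, 0.109, 0.102, 0.102, 0.098, 0.095, 0.082]
192 [0.404, 0.406, 0.409, 0.411, 0.13, 0.1
[... 379 characters left out ...]
0.115, 0.087, 0.083]
222 [0.404, 0.139, 0.132, 0.125, 0.121, 0.0, 0.118, 0.118, 0.118, 0.118, 0.117, 0.118]
228 [0.405, 0.139, 0.132, 0.126, 0.126, 0.126, 0.125, 0.0, 0.126, 0.125, 0.126, 0.124]
234 [0.404, 0.138, 0.134, 0.135, 0.135, 0.135, 0.135, 0.135, 0.134, 0.134, 0.429, 0.435]
240 [0.404, 0.145, 0.144, 0.144, 0.145, 0.145, 0.144, 0.145, 0.425, 0.426, 0.429, 0.432]
246 [0.402, 0.406, 0.408, 0.412, 0.414, 0.417, 0.419, 0.422, 0.425, 0.427, 0.428, 0.432]
(238, 292) [ 10.7 -29.7   6.3]
(226, 290) [ 11.5 -34.1   6.5]
(238, 330) [ -3.  -29.7   2.7]
(222, 310) [ 11.1 -31.9  -9. ]
(208, 340) [  8.7 -32.7 -23.5]
(401, 292) [11.6 30.5  4.4]
(414, 292) [11.4 35.5  4.9]
(401, 330) [-1.2 30.3 -0.3]
```

Call:
servo_tool --increments '[[[0,0,-0.5,0.001,0.017,0,0.06],[0,0,0,0,0.017,0,0.06],[0,0,0,0,0,0.03,0.06],[0,0,0,0,0,0.04,0.06],[0,0,0,0,0,0.04,0.06],[0,0,0,0,0,0.04,0.06],[0,0,0,0,0,0.02,0.06],[0,0,0,0,0,0,0.06]]]'

```text
time: 2.87
tool_pos: [0.4484, 0.0243, 0.0762]
eef_rot: [3.064, 0.686, -0.017]
contact_force: [-0.9, -0.4, 0.3]
gripper_width: 0.0602
```

```bash
python3 - <<'E'
from h import *
st=rep(); c=grab('wrist','w2'); c2=grab('scene','s2'); rep()
a=c2['pixels'][190:310,280:420,::-1]; cv2.imwrite('pics/s2c.png',cv2.resize(a,(700,600),interpolation=cv2.INTER_CUBIC))
E
```

```text
t 2.87 bay [-97.2  39.8  76.2] tool x yaw 25.24 tilt [-0.0101 -0.0037] F bay [-1.03  0.02  0.34] w 0.0602 q [ 0.42  0.32 -0.63 -0.   -0.63  1.59]
t 2.97 bay [-93.4  39.3  80.4] tool x yaw 25.37 tilt [-0.0006 -0.0007] F bay [0.88 0.83 0.48] w 0.0598 q [ 0.42  0.31 -0.62  0.   -0.64  1.6 ]
```

View pics/w2.png

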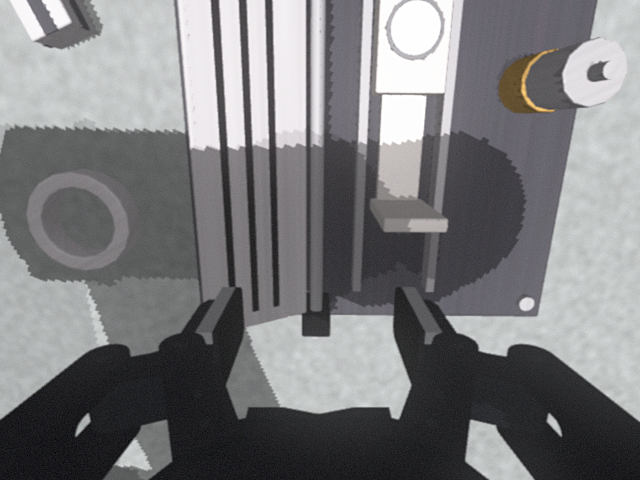

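View pics/s2c.png

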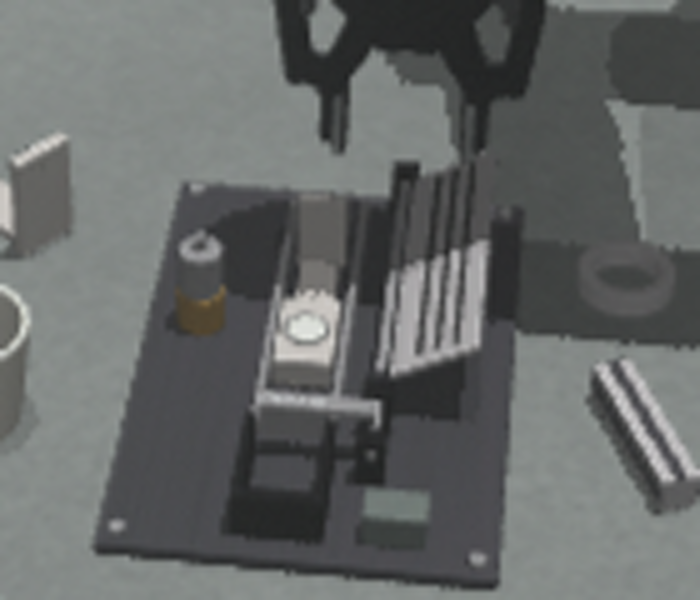

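```bash
python3 - <<'E'
from h import *
c=dict(np.load('pics/w2.npz'));st=monitor.state()
# two pose guesses: start pose (lagging) 
for tp in ([-97.2,39.8,76.2],[-93.4,39.3,80.4]):
  T=wT(c,st);T[:3,3]+=frombay(tp)-st['tool_pos']
  for n,(u,v) in [('tab topL',(388,226)),('tab topR',(445,226)),('tab rear',(420,231)),('disc',(414,28)),('pedal',(232,150)),('floor',(340,200)),('guideR in',(431,270))]:
    print(n,tobay(dp(c,u,v,T)).round(1),tobay(onplane(c,u,v,.052,T)).round(1))
E
```

```text
tab topL [-65.3  11.9  52.5] [-65.4  11.8  52. ]
tab topR [-65.1 -11.1  52.3] [-65.2 -11.2  52. ]
tab rear [-67.4  -1.3  51.7] [-67.4  -1.3  52. ]
disc [12.1  1.4 27.2] [ 6.4  7.  52. ]
pedal [-36.3  73.8  48.8] [-36.1  73.1  52. ]
floor [-63.1  28.7   8.1] [-55.   31.4  52. ]
guideR in [-96.9 -18.1  18.4] [-84.1  -7.2  52. ]
tab topL [-61.5  11.4  56.7] [-62.7  10.5  52. ]
tab topR [-61.3 -11.6  56.5] [-62.5 -13.1  52. ]
tab rear [-63.6  -1.8  55.9] [-64.7  -3.   52. ]
disc [15.9  0.9 31.4] [11.2  5.5 52. ]
pedal [-32.5  73.3  53. ] [-32.5  73.5  52. ]
floor [-59.3  28.2  12.3] [-52.   30.6  52. ]
guideR in [-93.1 -18.6  22.6] [-81.9  -9.1  52. ]
```

Call:
servo_tool --increments '[[[0,0,0.5,0,0.003,0,0.068],[0,0,0,0,0,0.005,0.068],[0,0,0,0,0,0.005,0.068],[0,0,0,0,0,0,0.068],[0,0,0,0,0,0,0.068]]]'

```text
time: 3.38
tool_pos: [0.4531, 0.022, 0.0706]
eef_rot: [-3.068, -0.676, -0.001]
contact_force: [0.3, 0.4, -0.3]
gripper_width: 0.0679
```

```bash
python3 - <<'E'
from h import *
st=rep(); c=grab('wrist','w3')
d=c['depth'];H=c['hand_eye']
for u in (195,200,205,210,215,220,225,228,232):
  for v in range(280,310):
    if d[v,u]<.2 and d[v,u]>0:
      o,dd=ray(c,u,v,T=H); print((u,v),((o+dd*d[v,u])*1e3).round(1)); break
E
```

```text
t 3.38 bay [-93.9  35.8  70.6] tool x yaw 24.84 tilt [0.0005 0.0002] F bay [ 0.47  0.25 -0.28] w 0.0679 q [ 0.41  0.33 -0.63 -0.   -0.61  1.6 ]
(195, 280) [ 11.2 -48.9  16.8]
(200, 280) [ 11.  -47.1  17.2]
(205, 280) [ 10.6 -45.4  18.3]
(210, 280) [ 10.7 -43.3  17.9]
(215, 280) [ 10.3 -41.6  18.9]
(220, 280) [  9.7 -40.   20.4]
(225, 280) [  9.4 -38.1  21.2]
(228, 280) [  8.7 -37.3  22.9]
(232, 280) [  8.9 -35.6  22.5]
```

Call:
servo_tool --increments '[[[0,0,0,0,0,0.005,0.068],[0,0,0,0,0,0.005,0.068],[0,0,0,0,0,0,0.068],[0,0,0,0,0,0,0.068]]]'

```text
time: 3.77
tool_pos: [0.4532, 0.0219, 0.0601]
eef_rot: [3.068, 0.676, -0.0]
contact_force: [0.3, -1.6, 1.4]
gripper_width: 0.0679
```

```bash
python3 -c "
from h import *
rep()"
```

```text
t 3.77 bay [-93.8  35.7  60.1] tool x yaw 24.87 tilt [-0.0002 -0.0004] F bay [-0.41 -1.6   1.36] w 0.0679 q [ 0.41  0.35 -0.64  0.   -0.58  1.6 ]
```

Call:
servo_tool --increments '[[[0,0,0,0,0,0.005,0.068],[0,0,0,0,0,0.003,0.068],[0,0,0,0,0,0,0.068],[0,0,0,0,0,0,0.068]]]'

```text
time: 4.1
tool_pos: [0.4533, 0.0221, 0.0522]
eef_rot: [3.068, 0.676, 0.0]
contact_force: [-0.3, 1.0, 3.6]
gripper_width: 0.068
```

```bash
python3 - <<'E'
from h import *
st=rep(); c=grab('wrist','w4'); c2=grab('scene','s4')
a=c2['pixels'][190:310,280:420,::-1]; cv2.imwrite('pics/s4c.png',cv2.resize(a,(700,600),interpolation=cv2.INTER_CUBIC))
E
```

```text
t 4.1 bay [-93.7  35.8  52.2] tool x yaw 24.86 tilt [ 0.0002 -0.    ] F bay [0.18 1.01 3.62] w 0.068 q [ 0.41  0.36 -0.65  0.   -0.56  1.6 ]
```

View pics/w4.png

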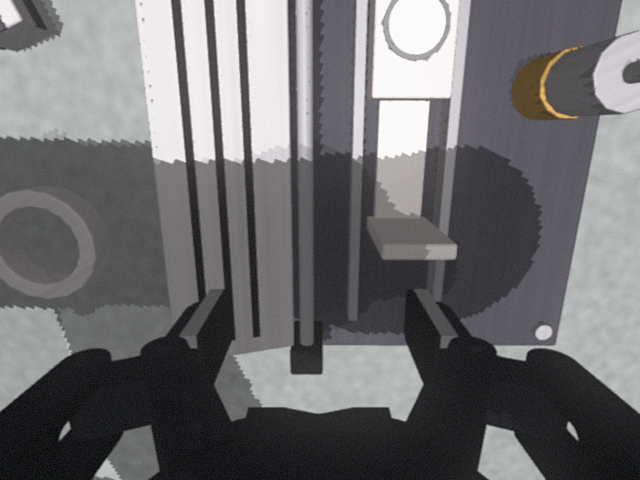

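View pics/s4c.png

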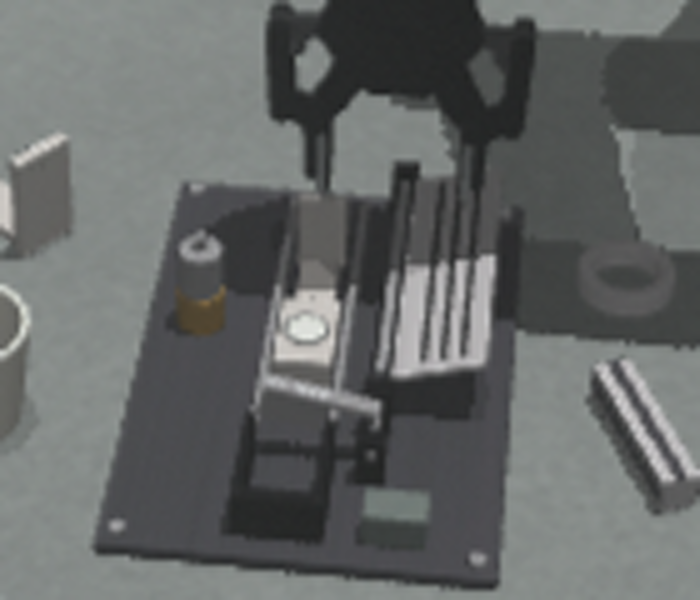

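Call:
servo_tool --increments '[[[0,0,0,0,0,0.005,0.068],[0,0,0,0,0,0.005,0.068],[0,0,0,0,0,0.002,0.068],[0,0,0,0,0,0,0.068],[0,0,0,0,0,0,0.068]]]'

```text
time: 4.62
tool_pos: [0.4533, 0.0223, 0.0403]
eef_rot: [-3.068, -0.676, -0.0]
contact_force: [-1.0, 3.7, 3.9]
gripper_width: 0.0679
```

```bash
python3 - <<'E'
from h import *
st=rep(); c=grab('wrist','w5'); c2=grab('scene','s5')
a=c2['pixels'][190:310,280:420,::-1]; cv2.imwrite('pics/s5c.png',cv2.resize(a,(700,600),interpolation=cv2.INTER_CUBIC))
T=wT(c,st)
# pedal height across y, at several x
for v in (60,130):
  for u in range(130,300,12):
    p=tobay(dp(c,u,v,T)); print((u,v),p.round(1))
E
```

```text
t 4.62 bay [-93.6  36.   40.3] tool x yaw 24.87 tilt [0.0002 0.0002] F bay [0.63 3.8  3.85] w 0.0679 q [ 0.41  0.39 -0.66 -0.   -0.53  1.6 ]
(130, 60) [  1.7 110.    1.6]
(142, 60) [  0.8 103.    6.9]
(154, 60) [-2.5 90.  28.1]
(166, 60) [-2.5 86.1 27.9]
(178, 60) [-2.6 82.1 28.2]
(190, 60) [-2.5 78.2 27.9]
(202, 60) [-2.9 73.6 30.2]
(214, 60) [-2.5 70.3 27.8]
(226, 60) [-2.5 66.3 28. ]
(238, 60) [-2.6 62.3 28.5]
(250, 60) [-2.7 58.2 28.9]
(262, 60) [-2.7 54.3 29. ]
(274, 60) [-2.6 50.4 28.8]
(286, 60) [-2.2 46.6 26.3]
(298, 60) [-2.8 42.5 29.8]
(130, 130) [-24.9 114.4  -0. ]
(142, 130) [-24.9 109.4  -0. ]
(154, 130) [-24.8  92.7  27.9]
(166, 130) [-24.8  89.1  26.4]
(178, 130) [-24.8  84.6  27.3]
(190, 130) [-24.8  80.4  27.3]
(202, 130) [-24.8  76.2  27.6]
(214, 130) [-24.8  71.5  29.5]
(226, 130) [-24.8  67.6  28.7]
(238, 130) [-24.8  63.4  28.8]
(250, 130) [-24.7  59.4  28.5]
(262, 130) [-24.7  55.3  28.2]
(274, 130) [-24.7  51.   29. ]
(286, 130) [-24.7  46.9  28.7]
(298, 130) [-24.7  42.7  30.8]
```

View pics/w5.png

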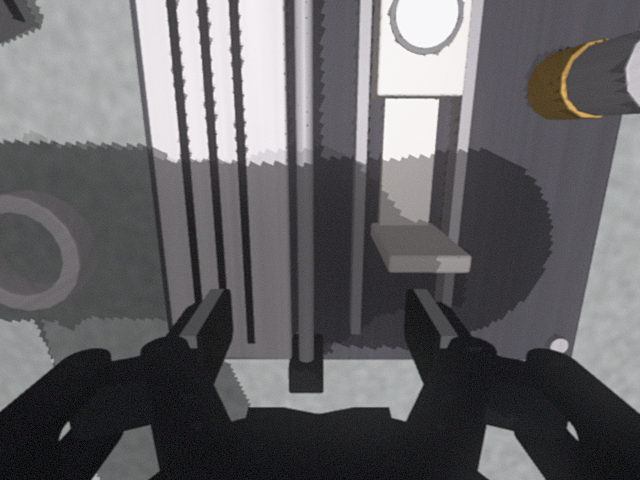

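View pics/s5c.png

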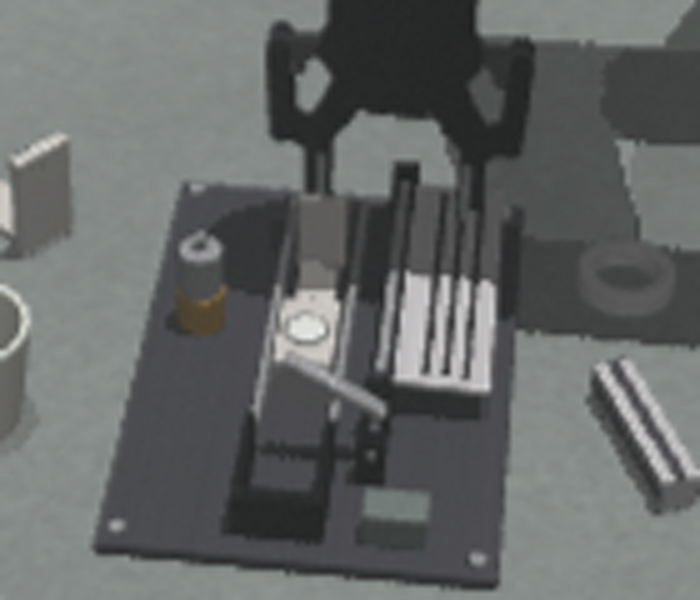

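Call:
servo_tool --increments '[[[0,0,0,0.008,0,0,0.068],[0,0,0,0.008,0,0,0.068],[0,0,0,0.008,0,0,0.068],[0,0,0,0.008,0,0,0.068],[0,0,0,0.008,0,0,0.068],[0,0,0,0.006,0,0,0.068],[0,0,0,0,0,0,0.068]]]'

```text
time: 5.3
tool_pos: [0.4947, 0.0409, 0.0398]
eef_rot: [3.067, 0.676, -0.005]
contact_force: [-2.2, -0.5, 4.4]
gripper_width: 0.0679
```

```bash
python3 - <<'E'
from h import *
st=rep(); c=grab('wrist','w6'); c2=grab('scene','s6')
a=c2['pixels'][190:310,280:420,::-1]; cv2.imwrite('pics/s6c.png',cv2.resize(a,(700,600),interpolation=cv2.INTER_CUBIC))
T=wT(c,st)
for v in (60,130):
  for u in range(154,280,20):
    p=tobay(dp(c,u,v,T)); print((u,v),p.round(1))
E
```

```text
t 5.3 bay [-48.2  35.4  39.8] tool x yaw 24.85 tilt [-0.0027 -0.0015] F bay [-2.23  0.45  4.4 ] w 0.0679 q [ 0.41  0.44 -0.55  0.   -0.58  1.59]
(154, 60) [42.7 89.2 27.9]
(174, 60) [42.7 82.5 28.2]
(194, 60) [42.9 76.3 26.9]
(214, 60) [42.7 69.4 28.2]
(234, 60) [42.7 62.9 28.3]
(254, 60) [42.6 56.3 28.5]
(274, 60) [42.2 49.5 31.1]
(154, 130) [20.6 92.5 26.3]
(174, 130) [20.6 85.4 26.5]
(194, 130) [20.6 78.2 27.4]
(214, 130) [20.6 71.  28.5]
(234, 130) [20.6 64.  29.2]
(254, 130) [20.6 57.1 29.7]
(274, 130) [20.6 50.3 29.4]
```

View pics/w6.png

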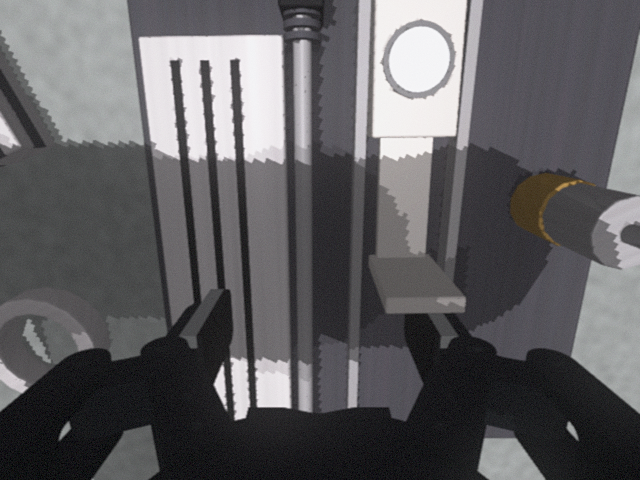

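View pics/s6c.png

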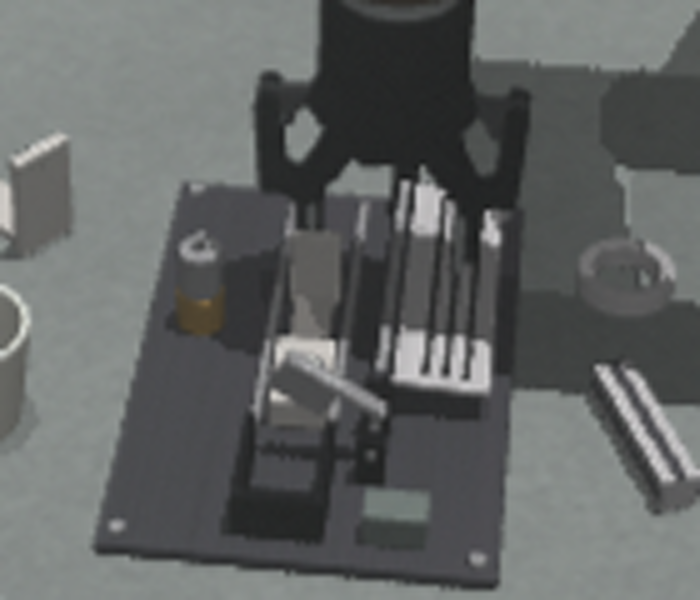

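Call:
servo_tool --increments '[[[0,0,0,0.008,0,0,0.068],[0,0,0,0.008,0,0,0.068],[0,0,0,0.008,0,0,0.068],[0,0,0,0.008,0,0,0.068],[0,0,0,0.008,0,0,0.068],[0,0,0,0.008,0,0,0.068],[0,0,0,0.006,0,0,0.068],[0,0,0,0,0,0,0.068]]]'

```text
time: 6.07
tool_pos: [0.5458, 0.0649, 0.0405]
eef_rot: [-3.068, -0.677, -0.004]
contact_force: [-1.9, -1.7, 4.1]
gripper_width: 0.0677
```

```bash
python3 - <<'E'
from h import *
st=rep(); c=grab('wrist','w7'); c2=grab('scene','s7')
a=c2['pixels'][190:310,280:420,::-1]; cv2.imwrite('pics/s7c.png',cv2.resize(a,(700,600),interpolation=cv2.INTER_CUBIC))
rep()
E
```

```text
t 6.07 bay [ 8.3 35.7 40.5] tool x yaw 24.88 tilt [0.0027 0.0008] F bay [-2.47 -0.78  4.11] w 0.0677 q [ 0.41  0.5  -0.42  0.   -0.64  1.59]
t 6.17 bay [ 8.2 35.7 40.8] tool x yaw 24.87 tilt [0.0042 0.0015] F bay [-1.06 -0.29  4.94] w 0.068 q [ 0.41  0.5  -0.43  0.   -0.64  1.59]
```

View pics/w7.png

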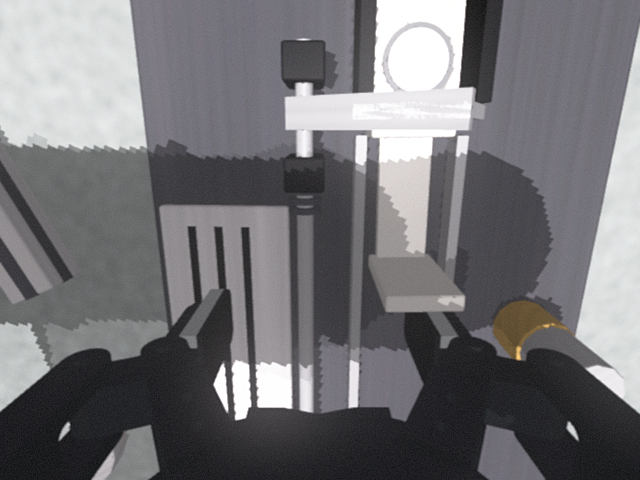

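View pics/s7c.png

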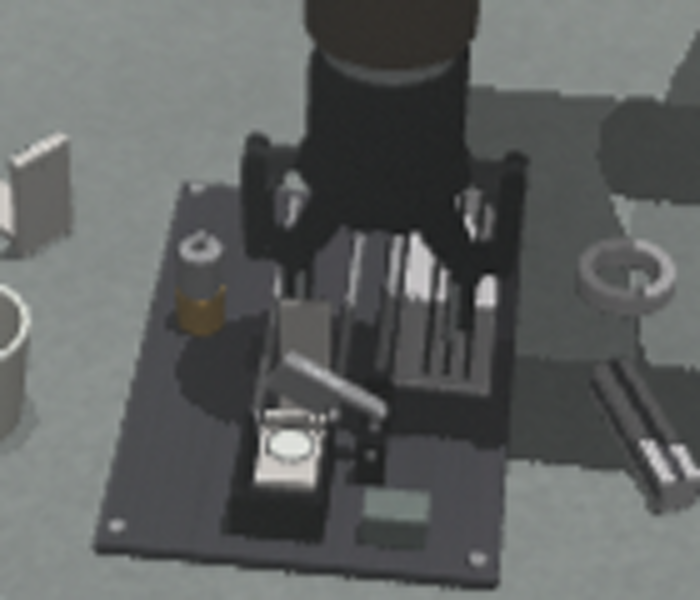

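Call:
servo_tool --increments '[[[0,0,0,0.003,0,0,0.068],[0,0,0,0.003,0,0,0.068],[0,0,0,0.003,0,0,0.068],[0,0,0,0.002,0,0,0.068],[0,0,0,0,0,0,0.068]]]'

```text
time: 6.58
tool_pos: [0.5529, 0.0682, 0.0402]
eef_rot: [3.068, 0.676, -0.003]
contact_force: [-3.6, -2.3, 6.0]
gripper_width: 0.068
```

```bash
python3 -c "
from h import *
rep()"
```

```text
t 6.58 bay [16.1 35.8 40.2] tool x yaw 24.84 tilt [-0.002  -0.0007] F bay [-4.29 -0.58  6.01] w 0.068 q [ 0.41  0.51 -0.4  -0.   -0.66  1.59]
```

Call:
servo_tool --increments '[[[0,0,0,0.001,0,0,0.068],[0,0,0,0.001,0,0,0.068],[0,0,0,0,0,0,0.068]]]'

```text
time: 6.83
tool_pos: [0.5543, 0.0689, 0.0402]
eef_rot: [3.068, 0.675, -0.004]
contact_force: [-4.0, -2.3, 6.1]
gripper_width: 0.0682
```

```bash
python3 - <<'E'
from h import *
st=rep(); c=grab('wrist','w8'); c2=grab('scene','s8')
a=c2['pixels'][230:310,310:400,::-1]; cv2.imwrite('pics/s8c.png',cv2.resize(a,(675,600),interpolation=cv2.INTER_CUBIC))
E
```

```text
t 6.83 bay [17.7 35.8 40.2] tool x yaw 24.83 tilt [-0.0026 -0.0009] F bay [-4.57 -0.37  6.13] w 0.0682 q [ 0.41  0.51 -0.4  -0.   -0.66  1.59]
```

View pics/w8.png

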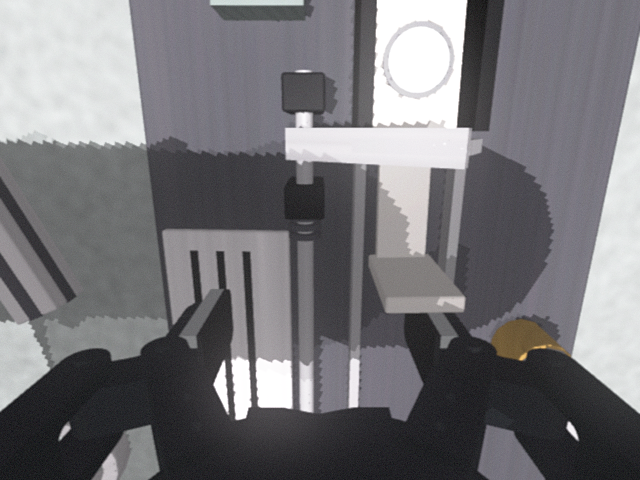

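View pics/s8c.png

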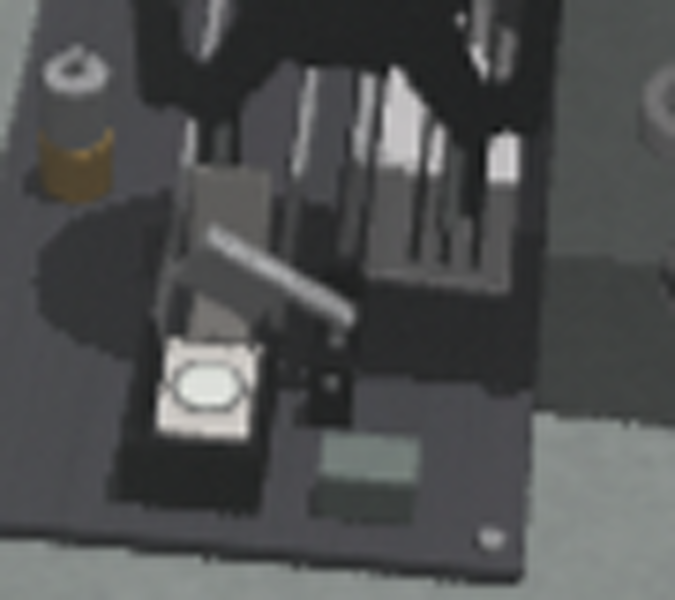

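Call:
servo_tool --increments '[[[0,0,0,0.0015,0,0,0.068],[0,0,0,0.0015,0,0,0.068],[0,0,0,0,0,0,0.068]]]'

```text
time: 7.18
tool_pos: [0.5573, 0.0703, 0.0402]
eef_rot: [3.068, 0.676, -0.003]
contact_force: [-3.3, -1.2, 4.5]
gripper_width: 0.0676
```

```bash
python3 -c "
from h import *
rep()"
```

```text
t 7.18 bay [21.  35.8 40.2] tool x yaw 24.84 tilt [-0.002  -0.0007] F bay [-3.48  0.28  4.45] w 0.0676 q [ 0.41  0.52 -0.39 -0.   -0.66  1.59]
```

Call:
servo_tool --increments '[[[0,0,0,0.001,0,0,0.068],[0,0,0,0,0,0,0.068],[0,0,0,0,0,0,0.068]]]'

```text
time: 7.43
tool_pos: [0.558, 0.0707, 0.0402]
eef_rot: [3.068, 0.675, -0.004]
contact_force: [-5.1, -2.7, 5.6]
gripper_width: 0.0682
```

```bash
python3 - <<'E'
from h import *
st=rep(); c=grab('wrist','w9'); T=wT(c,st)
g=cv2.medianBlur(cv2.cvtColor(c['pixels'],cv2.COLOR_RGB2GRAY),3)
for uv in [(418,60),(400,60),(440,60),(420,15),(415,303)]: print(uv,tobay(dp(c,*uv,T)).round(1))
print(g[0:125,390].tolist())
E
```

```text
t 7.43 bay [21.8 35.8 40.2] tool x yaw 24.82 tilt [-0.0023 -0.0008] F bay [-5.8  -0.3   5.64] w 0.0682 q [ 0.41  0.52 -0.39 -0.   -0.67  1.59]
(418, 60) [113.1   2.3  25.9]
(400, 60) [113.2   8.2  25.5]
(440, 60) [113.   -4.9  26.5]
(420, 15) [126.8   2.4  25.1]
(415, 303) [37.   4.5 52.3]
[254, 254, 254, 254, 254, 254, 254, 254, 254, 254, 254, 254, 254, 254, 254, 254, 254, 254, 254, 254, 254, 254, 254, 254, 254, 254, 254, 254, 254, 254, 254, 254, 254, 253, 253, 251, 249, 240, 223, 205, 194, 190, 188, 188, 188, 189, 190, 191, 192, 202, 224, 230, 247, 255, 255, 255, 255, 255, 255, 255, 255, 254, 254, 254, 255, 255, 255, 255, 255, 255, 253, 248, 244, 230, 223, 198, 189, 184, 185, 189, 194, 194, 194, 188, 189, 190, 233, 253, 255, 255, 254, 254, 254, 254, 254, 254, 254, 254, 254, 254, 254, 254, 254, 254, 254, 254, 254, 254, 254, 254, 254, 254, 254, 254, 254, 254, 254, 254, 254, 254, 254, 254, 254, 254, 254]
```

View pics/w9.png

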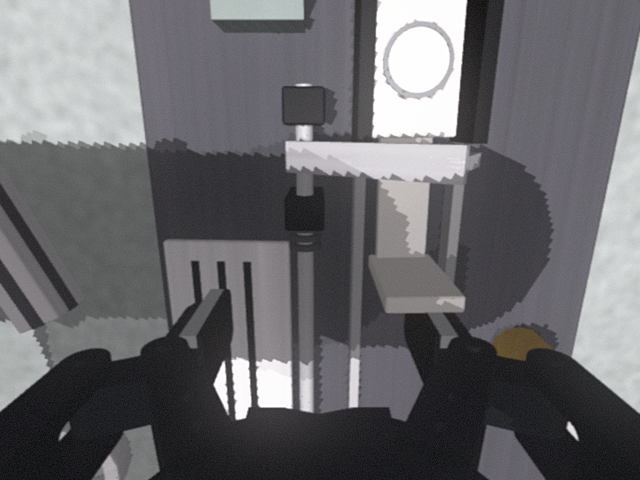

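Call:
servo_tool --increments '[[[0,0,0,0.001,0,0,0.068],[0,0,0,0,0,0,0.068],[0,0,0,0,0,0,0.068]]]'

```text
time: 7.73
tool_pos: [0.5581, 0.0706, 0.0401]
eef_rot: [3.068, 0.674, -0.007]
contact_force: [-6.6, -2.6, 6.8]
gripper_width: 0.0681
```

```bash
python3 -c "
from h import *
rep()"
```

```text
t 7.73 bay [21.8 35.8 40.1] tool x yaw 24.8 tilt [-0.0044 -0.0015] F bay [-7.12  0.42  6.84] w 0.0681 q [ 0.41  0.52 -0.39 -0.   -0.67  1.59]
```

Call:
servo_tool --increments '[[[0,0,0,0.001,0,0,0.068],[0,0,0,0,0,0,0.068],[0,0,0,0,0,0,0.068]]]'

```text
time: 7.98
tool_pos: [0.5581, 0.0707, 0.0401]
eef_rot: [3.068, 0.673, -0.01]
contact_force: [-8.2, -3.4, 8.2]
gripper_width: 0.0679
```

```bash
python3 - <<'E'
from h import *
st=rep(); c=grab('wrist','w10'); c2=grab('scene','s10')
T=wT(c,st)
for uv in [(418,60),(400,60),(440,60),(420,15),(415,303)]: print(uv,tobay(dp(c,*uv,T)).round(1))
a=c2['pixels'][230:310,310:400,::-1]; cv2.imwrite('pics/s10c.png',cv2.resize(a,(675,600),interpolation=cv2.INTER_CUBIC))
E
```

```text
t 7.98 bay [21.9 35.8 40.1] tool x yaw 24.76 tilt [-0.0062 -0.0022] F bay [-8.83  0.35  8.22] w 0.0679 q [ 0.41  0.52 -0.38 -0.   -0.67  1.59]
(418, 60) [113.    2.3  25.9]
(400, 60) [112.8   8.5  27.2]
(440, 60) [113.1  -5.2  25.5]
(420, 15) [126.5   2.5  25.3]
(415, 303) [37.3  4.5 52.5]
```

View pics/s10c.png

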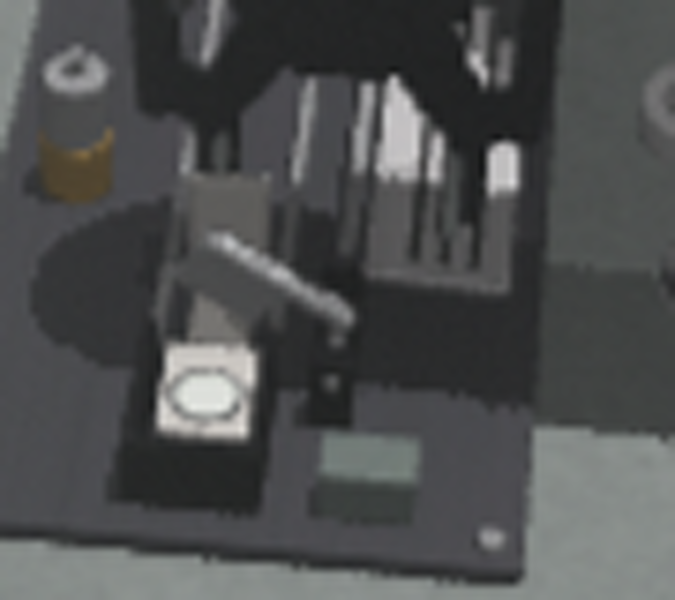

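Call:
servo_tool --increments '[[[0,0,0,-0.002,0,0,0.068],[0,0,0,-0.004,0,0,0.068],[0,0,0,-0.006,0,0,0.068],[0,0,0,0,0,0,0.068],[0,0,0,0,0,0,0.068]]]'

```text
time: 8.5
tool_pos: [0.5522, 0.0679, 0.0414]
eef_rot: [-3.067, -0.677, -0.009]
contact_force: [3.6, 1.8, 4.3]
gripper_width: 0.0681
```

```bash
python3 - <<'E'
from h import *
st=rep(); c=grab('wrist','w11'); T=wT(c,st)
print(tobay(dp(c,418,40,T)).round(1))
E
```

```text
t 8.5 bay [15.3 35.8 41.4] tool x yaw 24.88 tilt [0.0053 0.0019] F bay [4.04 0.1  4.28] w 0.0681 q [ 0.41  0.51 -0.41  0.   -0.65  1.59]
[ 83.9  35.8 165.4]
```

View pics/w11.png

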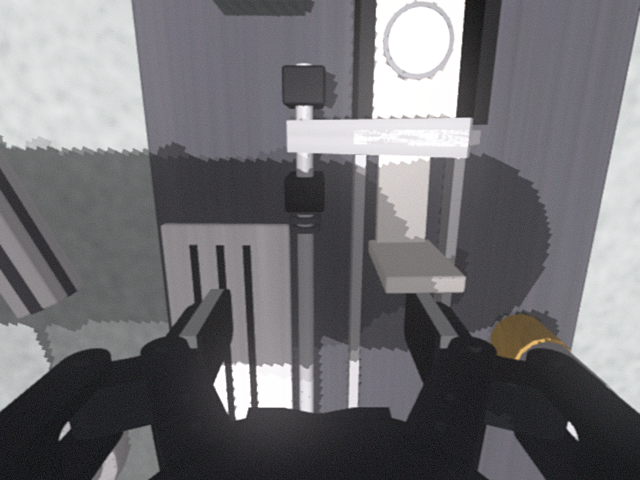

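```bash
python3 - <<'E'
from h import *
st=monitor.state(); c=dict(np.load('pics/w11.npz')); T=wT(c,st)
print(tobay(onplane(c,418,40,.0255,T)).round(1), tobay(onplane(c,420,290,.052,T)).round(1))
E
```

```text
[113.3   2.3  25.5] [34.3  2.8 52. ]
```

Call:
servo_tool --increments '[[[0,0,0,0,0,-0.006,0.068],[0,0,0,0,0,-0.008,0.068],[0,0,0,0,0,-0.01,0.068],[0,0,0,0,0,-0.02,0.068],[0,0,0,0,0,-0.035,0.068],[0,0,0,0,0,-0.035,0.068],[0,0,0,0,0,-0.035,0.068],[0,0,0,0,0,-0.02,0.068]]]'

```text
time: 9.22
tool_pos: [0.5497, 0.0667, 0.2132]
eef_rot: [-3.068, -0.677, -0.003]
contact_force: [0.1, 0.2, 1.0]
gripper_width: 0.0681
```

Call:
servo_tool --increments '[[[0,0,0,-0.04,0,0,0.068],[0,0,0,-0.04,0,0,0.068],[0,0,0,-0.02,0,0,0.068],[0,0,0,0,0,0,0.068],[0,0,0,0,0,0,0.068],[0,0,0,0,0,0,0.068]]]'

```text
time: 9.72
tool_pos: [0.4591, 0.0249, 0.2094]
eef_rot: [3.068, 0.676, -0.001]
contact_force: [0.1, -0.2, -0.0]
gripper_width: 0.068
```

```bash
python3 - <<'E'
from h import *
st=rep(); c=grab('wrist','w12'); c2=grab('scene','s12'); c3=grab('top','t12')
a=c2['pixels'][210:310,290:400,::-1]; cv2.imwrite('pics/s12c.png',cv2.resize(a,(660,600),interpolation=cv2.INTER_CUBIC))
a=c3['pixels'][150:310,160:430,::-1]; cv2.imwrite('pics/t12c.png',cv2.resize(a,(800,474),interpolation=cv2.INTER_CUBIC))
E
```

```text
t 9.72 bay [-87.2  35.8 209.4] tool x yaw 24.85 tilt [-0.0008 -0.0002] F bay [ 0.05 -0.22 -0.03] w 0.068 q [ 0.41  0.14 -0.44 -0.   -0.99  1.6 ]
```

View pics/w12.png

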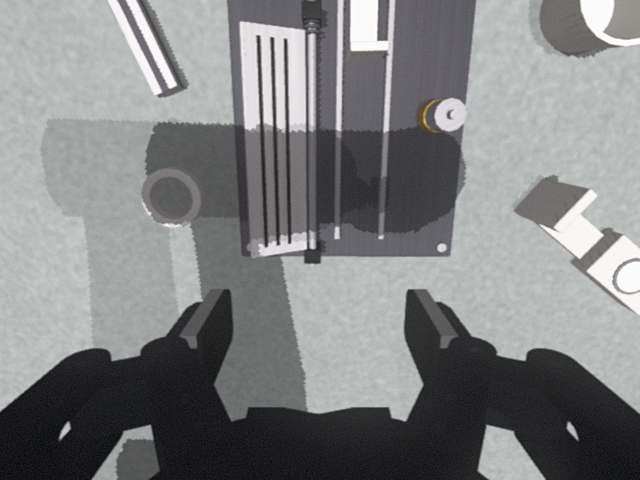

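View pics/s12c.png

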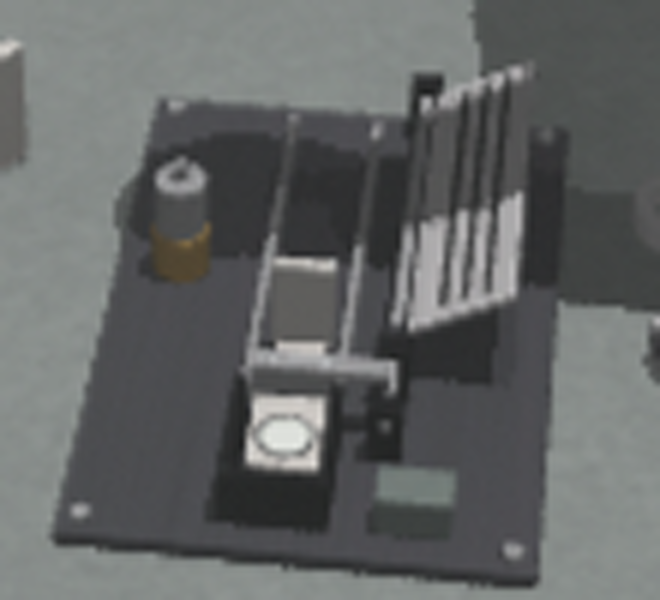

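View pics/t12c.png

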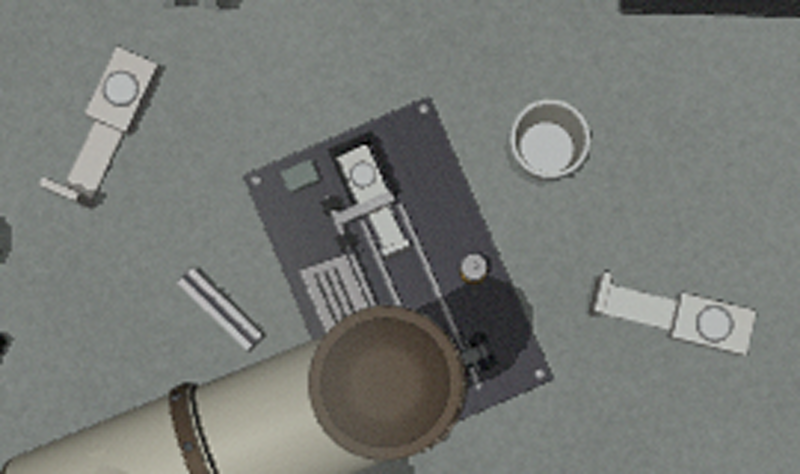

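```bash
python3 - <<'E'
from h import *
L=lambda n:dict(np.load(f'pics/{n}.npz'))
X,e=tri(L('top0'),(363/800*270+160-.3,174/474*160+150-.3),L('scene0'),(284/6+290-.4,435/6+210-.4)); print('disc',tobay(X).round(1),e)
X,e=tri(L('top0'),(397/800*270+160-.3,246/474*160+150-.3),L('scene0'),(305/6+290-.4,264/6+210-.4)); print('tab top',tobay(X).round(1),e)
print(rep()['time'])
arm.job_done()
E
```

```text
disc [112.5   0.6  28.5] 0.0010143501421273256
tab top [35.9 -0.6 53.6] 0.0008495006797396975
t 9.87 bay [-86.4  35.9 209. ] tool x yaw 24.86 tilt [-0.001  -0.0003] F bay [1.4  0.3  0.15] w 0.068 q [ 0.41  0.14 -0.44 -0.   -0.99  1.6 ]
9.8667
the job is handed in; nothing more can be done
```

The carrier is loaded: it sits home against the end stop and the flap has sprung shut behind its body. I handed the job in at 9.9 s.

- **Which carrier:** Three things looked alike in the top view, at about (300,250), (388,256) and (195,192). I used the smallest, the one in the lane at (300,250).
- **Pressing and pushing:** One fingertip pressed the pedal level, at a flap angle of about 0.52. The other pushed the tab about 100 mm along the lane while the pedal stayed down. Near the end the tool stopped at bay x = 21.9 mm over the last two 1 mm steps, while the push force rose to about 9 N. I took that as the carrier being home.
- **Letting go:** I backed the fingertip about 6 mm off the tab while still holding the pedal, then raised the hand and moved it clear.
- **Last checks:** The top and scene views put the carrier's origin at about bay x = 112.5 mm (home is 113) and y = 0.6 mm. The tab top was at about x = 36, which is also right for home. The gate is shut over the tongue, and the hand is clear with about 0 to 1.4 N read on the tool.
- **Other things on the bench:** The gear motor, cup, offcut and both larger look-alikes appeared unmoved. I saw the collar only in the wrist view, and the jar, screwdriver and can were outside my final crops, but the arm never came near them.
- **A disagreement:** Some wrist-camera readings were off by 2–4 mm because the arm was still settling. I relied on the two fixed views and the contact force instead.

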